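Set out the microscope samples in list order

TASK

The four samples in the carrying tray stand in list order, counted from the tray's paper-label end. Move them all into the empty wire rack, one upright in each cell, in the same order counted from the wire rack's own paper-label end. They are glass: set each one down gently, do not drop it, and knock none over.

Things in the scene. Friction and masses are not known exactly. Their poses are not given: they have to be found in the camera images.
- carrier: steel carrying tray 230 x 60 mm, walls 18 mm high; a sloping black holder with a white paper card sticks out 35 mm beyond one short end (label end). Origin: centre of its underside, on the bench. x runs along the row, label end at -x; z up. Places 1 to 4 from the label end at x = -84, -28, 28, 84 mm, y = 0, one insert in each, insert tops 27 mm above the bench. Fixed, any yaw.
- wire_rack: empty white wire rack 230 x 60 mm, grey base sheet 3 mm thick, wires 28 mm high forming a row of four open cells 52 x 52 mm inside. Same paper label, 35 mm beyond one short end. Origin: centre of its underside, on the bench. x runs along the row, label end at -x; z up. Cells 1 to 4 from the label end at x = -84, -28, 28, 84 mm, y = 0; things stand on the sheet. Fixed, any yaw.
- tall_vial: the tallest sample: round glass vial with paper band, 26 mm diameter, 95 mm high, its top 20 mm a black cap of the same diameter, 40 to 85 g. Origin at the centre of its underside, z up. At the start it stands in its insert, underside 9 mm above the bench.
- wide_jar: the widest sample: round glass jar with paper band, 34 mm diameter, 60 mm high, its top 18 mm a black cap of the same diameter, 50 to 105 g. Origin at the centre of its underside, z up. At the start it stands in its insert, underside 9 mm above the bench.
- slim_tube: the thinnest sample: round glass tube with flat foot and paper band, 20 mm diameter, 66 mm high, its top 20 mm a black cap of the same diameter, 20 to 45 g. Origin at the centre of its underside, z up. At the start it stands in its insert, underside 9 mm above the bench.
- square_bottle: the square sample: glass bottle with a body 30 x 30 mm in plan and 60 mm high, paper band, and on it a short neck and a round black cap 22 mm in diameter, 78 mm high in all, 45 to 100 g. Origin at the centre of its underside, z up, x and y square to its sides. At the start it stands in its insert, its sides along the tray's within 3 degrees, underside 9 mm above the bench.
- insert_vial: the white plastic insert that holds the tall vial in the carrying tray: a block 52 x 52 x 24 mm with a flat-bottomed round hole 31 mm across, 18 mm deep, in its top. It stays in the tray, fixed. Origin at the centre of its underside, z up, x and y along the tray's x and y.
- insert_jar: the white plastic insert that holds the wide jar in the carrying tray: a block 52 x 52 x 24 mm with a flat-bottomed round hole 39 mm across, 18 mm deep, in its top. It stays in the tray, fixed. Origin at the centre of its underside, z up, x and y along the tray's x and y.
- insert_tube: the white plastic insert that holds the slim tube in the carrying tray: a block 52 x 52 x 24 mm with a flat-bottomed round hole 25 mm across, 18 mm deep, in its top. It stays in the tray, fixed. Origin at the centre of its underside, z up, x and y along the tray's x and y.
- insert_bottle: the white plastic insert that holds the square bottle in the carrying tray: a block 52 x 52 x 24 mm with a flat-bottomed square hole 35 x 35 mm, 18 mm deep, in its top. It stays in the tray, fixed. Origin at the centre of its underside, z up, x and y along the tray's x and y.

How it is judged:
At the end, for the whole second after the job is handed in: Each sample stands in the wire rack cell of the same number, from the label end, as its own insert has in the tray: on the base sheet (6 mm), within 20 mm of the cell's centre along and across the row, leaning under 7 degrees, at rest, released (((x of insert_vial in the frame of carrier between -0.099 and -0.069 m and x of tall_vial in the frame of wire_rack between -0.104 and -0.064 m) or (x of insert_vial in the frame of carrier between -0.043 and -0.013 m and x of tall_vial in the frame of wire_rack between -0.048 and -0.008 m) or (x of insert_vial in the frame of carrier between 0.013 and 0.043 m and x of tall_vial in the frame of wire_rack between 0.008 and 0.048 m) or (x of insert_vial in the frame of carrier between 0.069 and 0.099 m and x of tall_vial in the frame of wire_rack between 0.064 and 0.104 m)) and y of tall_vial in the frame of wire_rack between -0.02 and 0.02 m and z of tall_vial in the frame of wire_rack between -0.003 and 0.009 m and angle between each of tall_vial, wide_jar, slim_tube, square_bottle's own z axis and vertical below 0.12 rad and linear speed of each of tall_vial, wide_jar, slim_tube, square_bottle below 0.02 m/s and ((x of insert_jar in the frame of carrier between -0.099 and -0.069 m and x of wide_jar in the frame of wire_rack between -0.104 and -0.064 m) or (x of insert_jar in the frame of carrier between -0.043 and -0.013 m and x of wide_jar in the frame of wire_rack between -0.048 and -0.008 m) or (x of insert_jar in the frame of carrier between 0.013 and 0.043 m and x of wide_jar in the frame of wire_rack between 0.008 and 0.048 m) or (x of insert_jar in the frame of carrier between 0.069 and 0.099 m and x of wide_jar in the frame of wire_rack between 0.064 and 0.104 m)) and y of wide_jar in the frame of wire_rack between -0.02 and 0.02 m and z of wide_jar in the frame of wire_rack between -0.003 and 0.009 m and ((x of insert_tube in the frame of carrier between -0.099 and -0.069 m and x of slim_tube in the frame of wire_rack between -0.104 and -0.064 m) or (x of insert_tube in the frame of carrier between -0.043 and -0.013 m and x of slim_tube in the frame of wire_rack between -0.048 and -0.008 m) or (x of insert_tube in the frame of carrier between 0.013 and 0.043 m and x of slim_tube in the frame of wire_rack between 0.008 and 0.048 m) or (x of insert_tube in the frame of carrier between 0.069 and 0.099 m and x of slim_tube in the frame of wire_rack between 0.064 and 0.104 m)) and y of slim_tube in the frame of wire_rack between -0.02 and 0.02 m and z of slim_tube in the frame of wire_rack between -0.003 and 0.009 m and ((x of insert_bottle in the frame of carrier between -0.099 and -0.069 m and x of square_bottle in the frame of wire_rack between -0.104 and -0.064 m) or (x of insert_bottle in the frame of carrier between -0.043 and -0.013 m and x of square_bottle in the frame of wire_rack between -0.048 and -0.008 m) or (x of insert_bottle in the frame of carrier between 0.013 and 0.043 m and x of square_bottle in the frame of wire_rack between 0.008 and 0.048 m) or (x of insert_bottle in the frame of carrier between 0.069 and 0.099 m and x of square_bottle in the frame of wire_rack between 0.064 and 0.104 m)) and y of square_bottle in the frame of wire_rack between -0.02 and 0.02 m and z of square_bottle in the frame of wire_rack between -0.003 and 0.009 m); the robot touches nothing.
It fails at once if a sample is knocked over (leans more than about 45 degrees) (angle between any of tall_vial, wide_jar, slim_tube, square_bottle's own z axis and vertical above 0.8 rad).
It fails at once if a sample is dropped or slammed into the wire rack (faster than 0.5 m/s within 30 mm of the base sheet) ((horizontal distance between tall_vial and wire_rack below 0.115 m and z of tall_vial in the frame of wire_rack below 0.033 m and linear speed of tall_vial above 0.5 m/s) or (horizontal distance between wide_jar and wire_rack below 0.115 m and z of wide_jar in the frame of wire_rack below 0.033 m and linear speed of wide_jar above 0.5 m/s) or (horizontal distance between slim_tube and wire_rack below 0.115 m and z of slim_tube in the frame of wire_rack below 0.033 m and linear speed of slim_tube above 0.5 m/s) or (horizontal distance between square_bottle and wire_rack below 0.115 m and z of square_bottle in the frame of wire_rack below 0.033 m and linear speed of square_bottle above 0.5 m/s)).
It also fails if it takes over 106 s, if anything falls off the work surface, if the arm or the gripper's body presses on something with over 40 N, if the wrist force passes 120 N, or if a joint passes its speed limit or range.

ROBOT

A 7-joint arm with a two-finger parallel gripper is mounted at the origin on the work surface. World frame = base frame: x ahead of the robot, y to its left, z up, the work surface at z = 0. Lengths are in m, angles in rad, forces in N, time in s.
With the tool pointing down it reaches from about 0.4 to 0.85 m from the base axis. Payload 10.4 kg.
Tool frame: the origin (TCP) lies midway between the tips of the shut fingers; the grasp point (between the pads) lies 19 mm behind it; z points along the fingers, y is the line along which they close (so a half turn about z gives the same grasp; the last joint's range is limited). The gripper opens to 87 mm and grips with 3 to 60 N. Pads are 19 mm wide; open, the fingers measure 117 mm over their backs; the gripper's body (75 mm by 190 mm) begins 51 mm behind the grasp point.
Start: joints at [1.168, 0.332, -0.065, 1.46, 0.022, 1.35, -0.088], TCP at [0.232, -0.58, 0.223] pointing down, gripper open.
Joint ranges: [-2.6, 2.6], [-0.5, 2.12], [-1.47, 1.34], [0.16, 2.42], [-1.27, 4.41], [0.06, 2.06], [-2.6, 2.6]. Speed limits (rad/s): [2.22, 2.22, 2.79, 2.79, 3.14, 3.14, 3.14].

INTERFACE

Orientations are given as a unit quaternion [x, y, z, w].
In Python, from bench import r gives the robot as it stands.
- The arm moves only by the tool carry_out, never from a script. Its argument "steps" is a list that holds one entry, the list of rows, each a list of 6 numbers: the shift along the tool's x, y, z in cm, then the turn, a rotation vector about the tool's x, y, z in rad. In form: [[[dx, dy, dz, wx, wy, wz], ...]]. A call has 1 to 20 rows; each row is the pose to reach, as a shift and turn from the pose commanded when the call began, along the tool's axes at that moment; what a row does not reach only later rows make up. A row lasts 1/12 s, in which the tool goes at most 41.7 mm and 7.16 degrees, less where a joint would pass 70% of its speed; a pose out of reach is approached as far as the arm can. A call with a gripper value outside its range is refused whole. "hand" is the closure, from -1 (fully open) to 1 (shut), set as the call begins (left out, the last holds). The fingers move at their own pace and stop on an object; "squeeze" is the grip in N (left out, the last holds). Time passes only in rows, so rows that repeat a pose let the fingers close. It gives the time, the measured TCP pose, the force, the opening and the grip force at its end, in the units of the state.
- r.read_state(): the state, without advancing time (a new reading comes with each control period).
- r.camera(name): name is "scene" or "top" or "wrist"; returns the picture (400x640x3 uint8, red, green, blue); there is no depth.
- r.camera_params(name): a dict with "fx", "fy", "cx", "cy" (pixels), "view" (4x4, takes a point from world to camera coordinates). Camera axes: x right, y up, looking along -z (the intrinsics and any distortion apply to the point x, -y, -z); pixel columns grow to the right and rows downward; lengths in m; the calibration is good to about 2 mm. A picture is of the moment at which its call begins: read the wrist's pose just before it. camera_params takes no time and is no camera call; for the wrist camera it gives the pose at the moment of the call.
- r.close_job(): hands the job in; it is judged then, once.
The state is a dict: "time": time; "joint_positions": joint angles; "joint_vel": joint speeds; "joint_torque": joint torques, N m; "ee_pos": TCP position; "eef_rot": TCP orientation; "ft_force": force on the tool from outside, world axes, zero at the start; "torque": the same for the moment, N m; "width": finger opening in m; "grip_force": force on a finger pad.
Only numpy, scipy, OpenCV 4.12 (cv2) and the standard library are available. Lean on these libraries where they do the work, as an engineer would, in place of code of your own. Each camera call takes 0.05 s, during which the arm holds its last target. There are 200 camera calls.

## Working session

There is one attempt and no reset: what is moved stays moved. The work goes in short steps, Python scripts to look and compute and a tool call to move; the robot and the scene stay as the last step left them, time stands still between calls to the robot, and variables do not carry over. Pictures are saved under pics/ and viewed, at most 14 in all, crops included, and the job is handed in when it is done.

Besides the shell and the picture viewer there is one more tool, called after ">>>" by a JSON object that holds its "fn" and its "kwargs", one argument or row to a line. carry_out: Moves the arm, as the interface text tells. Its arguments: {"type":"object","properties":{"steps":{"type":"array","items":{"type":"array","items":{"type":"array","items":{"type":"number"}}}},"hand":{"type":"number"},"squeeze":{"type":"number"}},"required":["steps"]}

```bash
mkdir -p pics; python3 - <<'E'
from bench import r
import cv2
s=r.read_state(); print(s['ee_pos'],s['eef_rot'],s['width'],s['time'])
for n in ['scene','top']:
    cv2.imwrite(f'pics/{n}0.png',r.camera(n)[:,:,::-1])
    p=r.camera_params(n); print(n,p)
E
```

```text
[ 0.2315555  -0.58010343  0.22173816] [ 9.82018046e-01  1.88785691e-01 -1.76019578e-04 -6.98995513e-04] 0.0870105449048836 0.0
scene {'fx': 470.30991244041803, 'fy': 470.30991244041803, 'cx': 321.28559295522444, 'cy': 202.2442642714902, 'view': array([[-0.1447833 ,  0.98936869,  0.01368888,  0.081199  ],
       [-0.50772035, -0.08615956,  0.85720276,  0.21628026],
       [ 0.849269  ,  0.11715852,  0.51479709, -1.33572863],
       [ 0.        ,  0.        ,  0.        ,  1.        ]])}
top {'fx': 437.00030454733314, 'fy': 437.00030454733314, 'cx': 313.9289078748684, 'cy': 200.69899342600937, 'view': array([[ 0.00157436, -0.99963564,  0.02694641, -0.03255988],
       [ 0.99513267,  0.00422121,  0.0984538 , -0.52850488],
       [-0.09853167,  0.02666025,  0.99477673, -0.81783865],
       [ 0.        ,  0.        ,  0.        ,  1.        ]])}
```

View pics/top0.png

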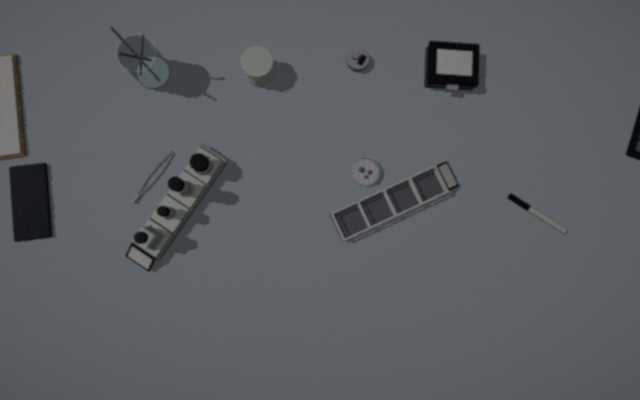

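View pics/scene0.png

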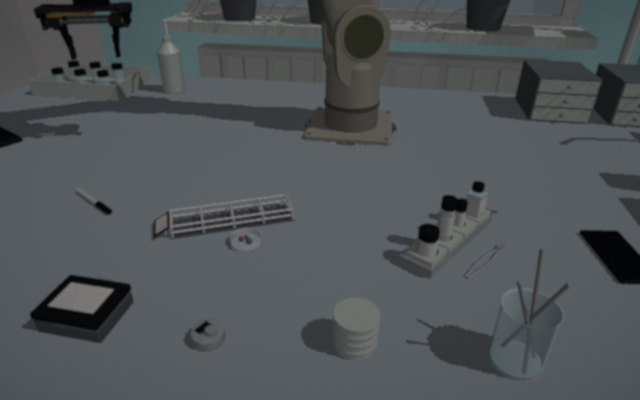

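The tray (top view, about (178,203)) has its label at lower left, (141,257). From the label end it holds bottle, tube, vial, jar. The wire rack is near (395,202), with its label at right, (447,177). I'll enlarge both to read the corners.

```bash
python3 - <<'E'
import cv2,numpy as np
i=cv2.imread('pics/top0.png')
i=np.clip(i.astype(float)*1.8,0,255).astype(np.uint8)
a=cv2.resize(i[140:275,110:243],None,fx=3,fy=3,interpolation=cv2.INTER_CUBIC)
b=cv2.resize(i[140:275,330:463],None,fx=3,fy=3,interpolation=cv2.INTER_CUBIC)
cv2.imwrite('pics/crop1.png',np.hstack([a,b]))
E
```

```text
(no output)
```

View pics/crop1.png

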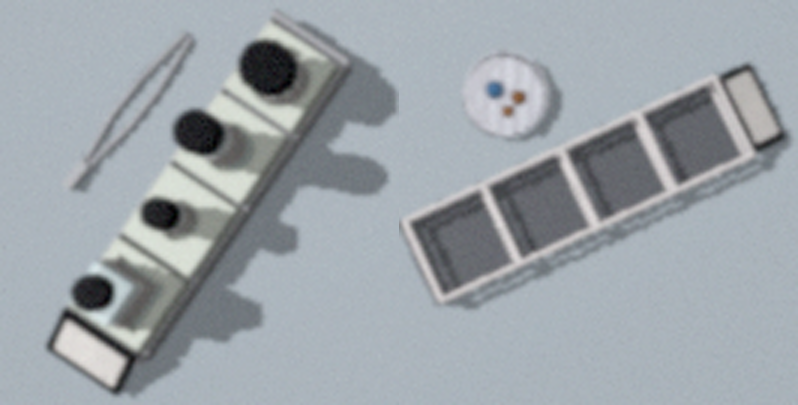

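```bash
cat > h.py <<'E'
import numpy as np
from bench import r
from scipy.spatial.transform import Rotation as R
def ray(p,u,v,z):
    V=np.array(p['view']); d=V[:3,:3].T@np.array([(u-p['cx'])/p['fx'],-(v-p['cy'])/p['fy'],-1.])
    c=-V[:3,:3].T@V[:3,3]; return c+d*(z-c[2])/d[2]
def proj(p,X):
    V=np.array(p['view']); q=V[:3,:3]@np.array(X)+V[:3,3]
    return np.array([p['cx']-p['fx']*q[0]/q[2], p['cy']+p['fy']*q[1]/q[2]])
E
python3 - <<'E'
from h import *
p=r.camera_params('top'); q=r.camera_params('scene')
np.set_printoptions(precision=4,suppress=True)
for n,u,v,z in [('bottle',141,237.7,.087),('tube',163.3,211.3,.075),('vial',176.3,183.7,.104),('jar',199.3,162.7,.069)]:
    X=ray(p,u,v,z); print(n,X,'scene',proj(q,X))
C=[ray(p,u-.3,v-.3,.029) for u,v in [(331,213.3),(344.7,240.7),(437,165.7),(449.3,190.7)]]
print(np.array(C),np.mean(C,0)); 
for a,b in [(0,2),(1,3)]: d=C[b]-C[a]; print('len',np.linalg.norm(d),'yaw(label dir)',np.arctan2(d[1],d[0]))
T=[ray(p,u,v,.018) for u,v in [(202.3,144),(226,161.7)]]; print(np.array(T))
print('cam wrist',r.camera_params('wrist')['view'])
print(R.from_quat(r.read_state()['eef_rot']).as_matrix())
E
```

```text
bottle [0.4559 0.2749 0.087 ] scene [476.8715 182.9762]
tube [0.5035 0.2414 0.075 ] scene [460.0277 199.9262]
vial [0.5497 0.2115 0.104 ] scene [447.5498 197.4233]
jar [0.5937 0.1809 0.069 ] scene [427.6086 227.4745]
[[ 0.5047 -0.0633  0.029 ]
 [ 0.4523 -0.0894  0.029 ]
 [ 0.5988 -0.2712  0.029 ]
 [ 0.5496 -0.294   0.029 ]] [ 0.5264 -0.1795  0.029 ]
len 0.22823031505506386 yaw(label dir) -1.1459457359779348
len 0.2266293407498901 yaw(label dir) -1.1268574115093775
[[0.6404 0.1882 0.018 ]
 [0.6055 0.1411 0.018 ]]
cam wrist [[ 0.371  -0.9286 -0.0019 -0.6242]
 [ 0.901   0.3604 -0.2416  0.0295]
 [ 0.2251  0.0879  0.9704 -0.39  ]
 [ 0.      0.      0.      1.    ]]
[[ 0.9287  0.3708 -0.0005]
 [ 0.3708 -0.9287  0.0012]
 [-0.0001 -0.0013 -1.    ]]
```

```bash
cat >> h.py <<'E'
P=dict(bottle=(.4559,.2749,2.543),tube=(.5035,.2414,2.543),vial=(.5497,.2115,2.543),jar=(.5937,.1809,2.543))
C=dict(bottle=(.5617,-.2557,2.005),tube=(.5382,-.2049,2.005),vial=(.5146,-.1541,2.005),jar=(.4911,-.1033,2.005))
def Rt(yaw): return R.from_matrix(np.array([[np.cos(yaw),np.sin(yaw),0],[np.sin(yaw),-np.cos(yaw),0],[0,0,-1.]]))
def go(g,z,cur=None):
    if cur is None: s=r.read_state(); a,p=R.from_quat(s['eef_rot']),np.array(s['ee_pos'])
    else: a,p=Rt(cur[0][2]),np.array([*cur[0][:2],cur[1]])
    w=(a.inv()*Rt(g[2])).as_rotvec(); d=a.inv().apply(np.array([g[0],g[1],z])-p)*100
    print(np.round(d,2),np.round(w,3))
E
python3 -c "
from h import *
go(P['jar'],.17)
for n in P: print(n); go(C[n],.17,(P[n],.17))
o=list(P)[::-1]
for a,b in zip(o,o[1:]): print(a,'->',b); go(P[b],.17,(C[a],.17))"
```

```text
[ 61.85 -57.25   5.25] [-1.000e-03 -1.000e-03 -2.163e+00]
bottle
[-38.64 -37.87   0.  ] [0.    0.    0.538]
tube
[-28.01 -34.91   0.  ] [0.    0.    0.538]
vial
[-17.7  -32.18   0.  ] [0.    0.    0.538]
jar
[ -7.54 -29.26   0.  ] [0.    0.    0.538]
jar -> vial
[26.09 18.56  0.  ] [ 0.     0.    -0.538]
vial -> tube
[36.35 15.63  0.  ] [ 0.     0.    -0.538]
tube -> bottle
[46.99 12.72  0.  ] [ 0.     0.    -0.538]
```

>>> {"fn": "carry_out", "kwargs": {
  "steps": [
    [[15, -14, 0, 0, 0, -0.5], [30, -28, 0, 0, 0, -1.0], [45, -42, 0, 0, 0, -1.6], [61.8, -57.2, 0, 0, 0, -2.163], [61.8, -57.2, 0, 0, 0, -2.163], [61.8, -57.2, 0, 0, 0, -2.163], [61.8, -57.2, 0, 0, 0, -2.163], [61.8, -57.2, 0, 0, 0, -2.163], [61.8, -57.2, 0, 0, 0, -2.163], [61.8, -57.2, 0, 0, 0, -2.163], [61.8, -57.2, 0, 0, 0, -2.163], [61.8, -57.2, 0, 0, 0, -2.163], [61.8, -57.2, 0, 0, 0, -2.163], [61.8, -57.2, 0, 0, 0, -2.163], [61.8, -57.2, 0, 0, 0, -2.163], [61.8, -57.2, 0, 0, 0, -2.163], [61.8, -57.2, 0, 0, 0, -2.163], [61.8, -57.2, 0, 0, 0, -2.163], [61.8, -57.2, 0, 0, 0, -2.163], [61.8, -57.2, 0, 0, 0, -2.163]]
  ],
  "hand": -1,
  "squeeze": 15
}}

```text
time: 1.77
ee_pos: [0.5904, 0.1734, 0.222]
eef_rot: [0.295, 0.955, -0.0, -0.0]
ft_force: [0.0, -1.1, 0.0]
width: 0.0865
grip_force: 0.0
```

```bash
python3 -c "
from h import *
go(P['jar'],.17);print(r.read_state()['joint_positions'],r.read_state()['time'])"
```

```text
[0.15 0.8  5.2 ] [-0.001 -0.    -0.001]
[ 0.23765002  0.41810277 -0.79142305  1.45568131  0.29797245  1.39192635
  0.40762933] 1.7667
```

>>> {"fn": "carry_out", "kwargs": {
  "steps": [
    [[0, 0, 3, 0, 0, 0], [0, 0, 5.2, 0, 0, 0], [0, 0, 5.2, 0, 0, 0], [0, 0, 5.2, 0, 0, 0]]
  ]
}}

```text
time: 2.1
ee_pos: [0.5892, 0.1714, 0.1697]
eef_rot: [0.295, 0.955, -0.001, -0.001]
ft_force: [0.5, -0.0, 0.5]
width: 0.0872
grip_force: 0.0
```

```bash
python3 -c "
from h import *
import cv2
go(P['jar'],.045)
p=r.camera_params('wrist'); i=r.camera('wrist')
for n,z in dict(bottle=.087,tube=.075,vial=.104,jar=.069).items(): print(n,proj(p,[*P[n][:2],z]))
cv2.imwrite('pics/w1.png',np.clip(i[:,:,::-1]*1.8,0,255).astype(np.uint8))"
```

```text
[ 0.14  1.06 12.47] [-0.002 -0.002 -0.   ]
bottle [334.20934175 -65.95151374]
tube [331.19945809  40.88794326]
vial [334.11787462 125.12413004]
jar [330.69894662 194.13304516]
```

View pics/w1.png

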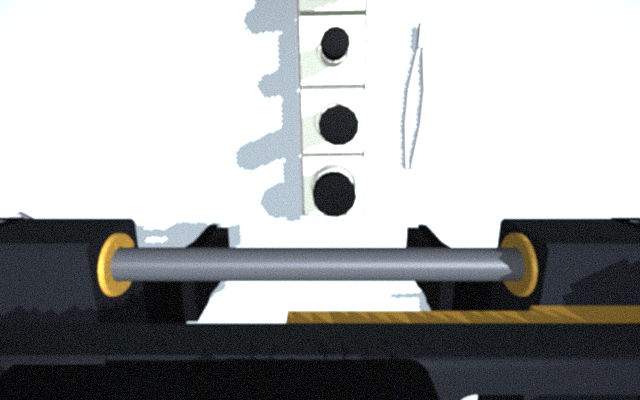

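Wrist view: the caps are at jar (334,194), vial (339,125) and tube (335,43). That is within about 4 px (3 mm, along tool +y) of the prediction, so I'll shift 2 mm in +y and go down on the jar.

>>> {"fn": "carry_out", "kwargs": {
  "steps": [
    [[0.15, 1.25, 0, 0, 0, 0], [0.15, 1.25, 2, 0, 0, 0], [0.15, 1.25, 5, 0, 0, 0], [0.15, 1.25, 8, 0, 0, 0], [0.15, 1.25, 11, 0, 0, 0], [0.15, 1.25, 12.4, 0, 0, 0], [0.15, 1.25, 12.4, 0, 0, 0], [0.15, 1.25, 12.4, 0, 0, 0], [0.15, 1.25, 12.4, 0, 0, 0]]
  ]
}}

```text
time: 2.9
ee_pos: [0.5972, 0.1836, 0.0492]
eef_rot: [0.295, 0.955, 0.001, 0.001]
ft_force: [0.4, -0.0, 0.3]
width: 0.087
grip_force: 0.0
```

>>> {"fn": "carry_out", "kwargs": {
  "steps": [
    [[0, 0, 0, 0, 0, 0], [0, 0, 0, 0, 0, 0], [0, 0, 0, 0, 0, 0], [0, 0, 0, 0, 0, 0], [0, 0, 0, 0, 0, 0], [0, 0, 0, 0, 0, 0], [0, 0, 0, 0, 0, 0], [0, 0, 0, 0, 0, 0], [0, 0, 0, 0, 0, 0], [0, 0, 0, 0, 0, 0]]
  ],
  "hand": 1,
  "squeeze": 15
}}

```text
time: 3.73
ee_pos: [0.5956, 0.1831, 0.0465]
eef_rot: [0.295, 0.956, -0.0, -0.0]
ft_force: [0.3, 0.5, 0.7]
width: 0.0337
grip_force: 15.0
```

>>> {"fn": "carry_out", "kwargs": {
  "steps": [
    [[0, 0, -1, 0, 0, 0], [0, 0, -3, 0, 0, 0], [0, 0, -5, 0, 0, 0], [0, 0, -7.5, 0, 0, 0], [0, 0, -10, 0, 0, 0], [0, 0, -11.5, 0, 0, 0], [0, 0, -12, 0, 0, 0], [0, 0, -12, 0, 0, 0], [0, 0, -12, 0, 0, 0]]
  ]
}}

```text
time: 4.48
ee_pos: [0.5954, 0.1829, 0.1659]
eef_rot: [0.295, 0.956, -0.0, -0.0]
ft_force: [0.2, 0.1, -1.3]
width: 0.0336
grip_force: 15.0
```

>>> {"fn": "carry_out", "kwargs": {
  "steps": [
    [[-0.5, -2, 0, 0, 0, 0.04], [-1.2, -5, 0, 0, 0, 0.09], [-2, -8, 0, 0, 0, 0.15], [-2.8, -11, 0, 0, 0, 0.2], [-3.6, -14, 0, 0, 0, 0.26], [-4.4, -17, 0, 0, 0, 0.31], [-5.2, -20, 0, 0, 0, 0.37], [-6, -23, 0, 0, 0, 0.42], [-6.7, -26, 0, 0, 0, 0.48], [-7.3, -28.3, 0, 0, 0, 0.52], [-7.5, -29.3, 0, 0, 0, 0.538], [-7.5, -29.5, 0, 0, 0, 0.538], [-7.5, -29.5, 0, 0, 0, 0.538], [-7.5, -29.5, 0, 0, 0, 0.538], [-7.5, -29.5, 0, 0, 0, 0.538]]
  ]
}}

```text
time: 5.73
ee_pos: [0.4917, -0.101, 0.1663]
eef_rot: [0.537, 0.844, 0.0, -0.0]
ft_force: [-0.8, -0.4, -0.4]
width: 0.0336
grip_force: 15.0
```

```bash
python3 -c "
from h import *
import cv2
s=r.read_state();print(s['ee_pos'],s['width'],s['time'])
go(C['jar'],.0405)
p=r.camera_params('wrist'); i=r.camera('wrist')
for n in C: print(n,proj(p,[*C[n][:2],.003]))
cv2.imwrite('pics/w2.png',np.clip(i[:,:,::-1]*1.2,0,255).astype(np.uint8))"
```

```text
[ 0.49174389 -0.10103685  0.16632833] 0.03357135560726628 5.7333
[-0.19 -0.16 12.58] [ 0.    -0.001  0.003]
bottle [315.02213599 337.44556118]
tube [315.16554897 289.5335194 ]
vial [315.22792439 237.87167067]
jar [315.39117846 182.08982932]
```

View pics/w2.png

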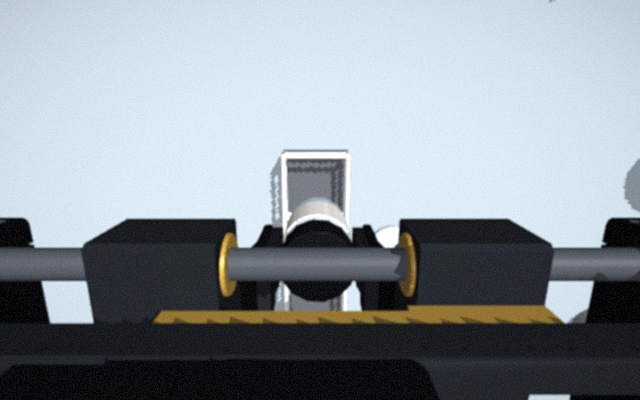

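The wrist view shows the jar hanging over cell 4 with the rack centred at about column 316, against a prediction of 315. I'll lower it.

>>> {"fn": "carry_out", "kwargs": {
  "steps": [
    [[-0.2, -0.1, 1, 0, 0, 0], [-0.2, -0.1, 3, 0, 0, 0], [-0.2, -0.1, 5.5, 0, 0, 0], [-0.2, -0.1, 8, 0, 0, 0], [-0.2, -0.1, 10, 0, 0, 0], [-0.2, -0.1, 11, 0, 0, 0], [-0.2, -0.1, 11.5, 0, 0, 0], [-0.2, -0.1, 11.9, 0, 0, 0], [-0.2, -0.1, 12.2, 0, 0, 0], [-0.2, -0.1, 12.4, 0, 0, 0], [-0.2, -0.1, 12.5, 0, 0, 0], [-0.2, -0.1, 12.5, 0, 0, 0], [-0.2, -0.1, 12.5, 0, 0, 0]]
  ]
}}

```text
time: 6.87
ee_pos: [0.4916, -0.1051, 0.042]
eef_rot: [0.538, 0.843, 0.0, 0.0]
ft_force: [-0.0, -0.4, -1.3]
width: 0.0334
grip_force: 15.0
```

>>> {"fn": "carry_out", "kwargs": {
  "steps": [
    [[0, 0, 0.1, 0, 0, 0], [0, 0, 0.1, 0, 0, 0], [0, 0, 0.1, 0, 0, 0]]
  ]
}}

```text
time: 7.12
ee_pos: [0.4913, -0.1051, 0.0407]
eef_rot: [0.538, 0.843, -0.0, 0.0]
ft_force: [0.2, -0.4, 0.0]
width: 0.0334
grip_force: 15.0
```

>>> {"fn": "carry_out", "kwargs": {
  "steps": [
    [[0, 0, 0.1, 0, 0, 0], [0, 0, 0.15, 0, 0, 0], [0, 0, 0.15, 0, 0, 0]]
  ]
}}

```text
time: 7.37
ee_pos: [0.4915, -0.1053, 0.0402]
eef_rot: [0.538, 0.843, -0.0, 0.0]
ft_force: [-6.2, 0.5, 14.6]
width: 0.0337
grip_force: 15.0
```

Contact, so I'll release and retreat.

>>> {"fn": "carry_out", "kwargs": {
  "steps": [
    [[0, 0, -0.1, 0, 0, 0], [0, 0, -0.1, 0, 0, 0], [0, 0, -0.1, 0, 0, 0], [0, 0, -0.1, 0, 0, 0], [0, 0, -0.1, 0, 0, 0], [0, 0, -0.1, 0, 0, 0], [0, 0, -0.1, 0, 0, 0], [0, 0, -0.1, 0, 0, 0]]
  ],
  "hand": -1
}}

```text
time: 8.03
ee_pos: [0.4913, -0.105, 0.04]
eef_rot: [0.538, 0.843, 0.0, 0.0]
ft_force: [-0.0, -0.1, -0.5]
width: 0.079
grip_force: 0.0
```

>>> {"fn": "carry_out", "kwargs": {
  "steps": [
    [[0, 0, -1, 0, 0, 0], [0, 0, -4, 0, 0, 0], [0, 0, -8, 0, 0, 0], [0, 0, -12, 0, 0, 0], [0, 0, -13, 0, 0, 0], [0, 0, -13, 0, 0, 0], [0, 0, -13, 0, 0, 0]]
  ]
}}

```text
time: 8.62
ee_pos: [0.4916, -0.1052, 0.1708]
eef_rot: [0.538, 0.843, 0.0, 0.001]
ft_force: [-0.0, -0.0, 0.3]
width: 0.0872
grip_force: 0.0
```

```bash
python3 -c "
from h import *
import cv2
P['vial']=(.5508,.2132,2.543)
s=r.read_state();print(s['ee_pos'],s['width'],s['time'])
go(P['vial'],s['ee_pos'][2])
p=r.camera_params('wrist'); i=r.camera('wrist')
for n in C: print(n,proj(p,[*C[n][:2],.063]))
cv2.imwrite('pics/w3.png',np.clip(i[:,:,::-1]*1.2,0,255).astype(np.uint8))"
```

```text
[ 0.49156382 -0.10517727  0.17080074] 0.08724873499799564 8.6167
[ 2.640e+01  1.876e+01 -2.000e-02] [ 0.001  0.002 -0.538]
bottle [317.2611685  372.12152944]
tube [317.31837919 317.23821009]
vial [317.27133212 257.21655864]
jar [317.33460465 191.4033443 ]
```

View pics/w3.png

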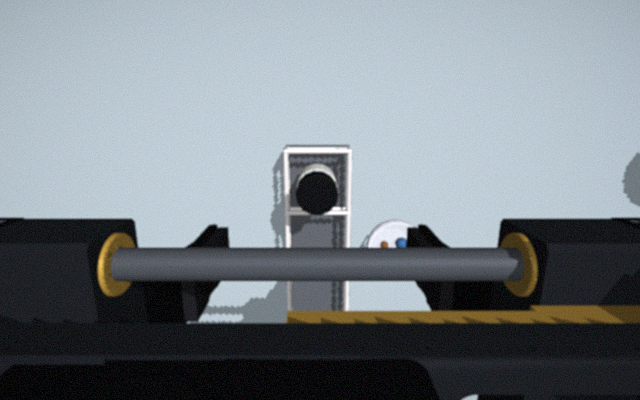

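The jar stands centred in cell 4, with its cap at (317,191) as predicted. Vial next.

>>> {"fn": "carry_out", "kwargs": {
  "steps": [
    [[3, 2, 0, 0, 0, -0.06], [6, 4.3, 0, 0, 0, -0.12], [9, 6.4, 0, 0, 0, -0.18], [12, 8.5, 0, 0, 0, -0.24], [15, 10.7, 0, 0, 0, -0.3], [18, 12.8, 0, 0, 0, -0.36], [21, 15, 0, 0, 0, -0.42], [24, 17, 0, 0, 0, -0.48], [26, 18.5, 0, 0, 0, -0.53], [26.4, 18.8, 0, 0, 0, -0.538], [26.4, 18.8, 0, 0, 0, -0.538], [26.4, 18.8, 0, 0, 0, -0.538], [26.4, 18.8, 0, 0, 0, -0.538]]
  ]
}}

```text
time: 9.75
ee_pos: [0.5508, 0.2117, 0.1693]
eef_rot: [0.296, 0.955, -0.001, -0.0]
ft_force: [0.2, -1.1, 0.3]
width: 0.0869
grip_force: 0.0
```

```bash
python3 -c "
from h import *
P['vial']=(.5508,.2132,2.543)
go(P['vial'],.06)"
```

```text
[ 0.09  0.14 10.92] [-0.002 -0.    -0.003]
```

>>> {"fn": "carry_out", "kwargs": {
  "steps": [
    [[0.05, 0.05, 0.5, 0, 0, 0], [0.05, 0.05, 2, 0, 0, 0], [0.05, 0.05, 5, 0, 0, 0], [0.05, 0.05, 8, 0, 0, 0], [0.05, 0.05, 10, 0, 0, 0], [0.05, 0.05, 10.9, 0, 0, 0], [0.05, 0.05, 10.9, 0, 0, 0], [0.05, 0.05, 10.9, 0, 0, 0]]
  ]
}}

```text
time: 10.42
ee_pos: [0.551, 0.2139, 0.0616]
eef_rot: [0.295, 0.955, 0.0, 0.0]
ft_force: [0.4, 0.0, 0.4]
width: 0.087
grip_force: 0.0
```

>>> {"fn": "carry_out", "kwargs": {
  "steps": [
    [[0, 0, 0, 0, 0, 0], [0, 0, 0, 0, 0, 0], [0, 0, 0, 0, 0, 0], [0, 0, 0, 0, 0, 0], [0, 0, 0, 0, 0, 0], [0, 0, 0, 0, 0, 0], [0, 0, 0, 0, 0, 0], [0, 0, 0, 0, 0, 0], [0, 0, 0, 0, 0, 0], [0, 0, 0, 0, 0, 0], [0, 0, 0, 0, 0, 0]]
  ],
  "hand": 1
}}

```text
time: 11.33
ee_pos: [0.5507, 0.2142, 0.061]
eef_rot: [0.295, 0.956, -0.0, 0.0]
ft_force: [0.4, -0.4, 0.0]
width: 0.0254
grip_force: 15.0
```

>>> {"fn": "carry_out", "kwargs": {
  "steps": [
    [[0, 0, -1, 0, 0, 0], [0, 0, -3, 0, 0, 0], [0, 0, -5, 0, 0, 0], [0, 0, -7.5, 0, 0, 0], [0, 0, -10, 0, 0, 0], [0, 0, -11.5, 0, 0, 0], [0, 0, -12, 0, 0, 0], [0, 0, -12, 0, 0, 0], [0, 0, -12, 0, 0, 0]]
  ]
}}

```text
time: 12.08
ee_pos: [0.5504, 0.214, 0.1804]
eef_rot: [0.295, 0.956, -0.0, -0.0]
ft_force: [0.4, -0.9, -1.1]
width: 0.026
grip_force: 15.0
```

```bash
python3 -c "
from h import *
s=r.read_state();print(s['ee_pos'],s['width'],s['time'])
go(C['vial'],s['ee_pos'][2])"
```

```text
[0.55044318 0.21397959 0.18042829] 0.026015777899097425 12.0833
[-1.779e+01 -3.242e+01  2.000e-02] [-0.001  0.     0.538]
```

>>> {"fn": "carry_out", "kwargs": {
  "steps": [
    [[-1, -1.8, 0, 0, 0, 0.03], [-2.5, -4.5, 0, 0, 0, 0.08], [-4, -7.3, 0, 0, 0, 0.12], [-5.5, -10, 0, 0, 0, 0.17], [-7, -12.8, 0, 0, 0, 0.21], [-8.5, -15.5, 0, 0, 0, 0.26], [-10, -18.2, 0, 0, 0, 0.3], [-11.5, -21, 0, 0, 0, 0.35], [-13, -23.7, 0, 0, 0, 0.39], [-14.5, -26.4, 0, 0, 0, 0.44], [-16, -29.2, 0, 0, 0, 0.48], [-17.2, -31.3, 0, 0, 0, 0.52], [-17.8, -32.4, 0, 0, 0, 0.538], [-17.8, -32.4, 0, 0, 0, 0.538], [-17.8, -32.4, 0, 0, 0, 0.538], [-17.8, -32.4, 0, 0, 0, 0.538]]
  ]
}}

```text
time: 13.42
ee_pos: [0.5154, -0.1517, 0.1808]
eef_rot: [0.537, 0.844, 0.0, -0.0]
ft_force: [-0.3, 0.0, -0.3]
width: 0.0255
grip_force: 15.0
```

```bash
python3 -c "
from h import *
s=r.read_state();print(s['ee_pos'],s['width'],s['time'])
go(C['vial'],.055)"
```

```text
[ 0.51541805 -0.15167044  0.18080853] 0.02548535685020383 13.4167
[-0.2  -0.18 12.58] [ 0.    -0.001  0.003]
```

>>> {"fn": "carry_out", "kwargs": {
  "steps": [
    [[0, 0, 1, 0, 0, 0], [0, 0, 3, 0, 0, 0], [0, 0, 5.5, 0, 0, 0], [0, 0, 8, 0, 0, 0], [0, 0, 10, 0, 0, 0], [0, 0, 11, 0, 0, 0], [0, 0, 11.5, 0, 0, 0], [0, 0, 11.9, 0, 0, 0], [0, 0, 12.2, 0, 0, 0], [0, 0, 12.4, 0, 0, 0], [0, 0, 12.5, 0, 0, 0], [0, 0, 12.6, 0, 0, 0], [0, 0, 12.6, 0, 0, 0], [0, 0, 12.6, 0, 0, 0]]
  ]
}}

```text
time: 14.58
ee_pos: [0.5153, -0.1538, 0.0554]
eef_rot: [0.538, 0.843, 0.0, 0.0]
ft_force: [0.1, 0.9, -1.2]
width: 0.0259
grip_force: 15.0
```

>>> {"fn": "carry_out", "kwargs": {
  "steps": [
    [[0, 0, 0.05, 0, 0, 0], [0, 0, 0.1, 0, 0, 0], [0, 0, 0.1, 0, 0, 0]]
  ]
}}

```text
time: 14.83
ee_pos: [0.5155, -0.1539, 0.0549]
eef_rot: [0.538, 0.843, -0.0, 0.0]
ft_force: [-1.8, -0.0, 8.0]
width: 0.0257
grip_force: 15.0
```

Touchdown, so I'll release and lift. The body must also clear the jar, and the tip ends at .185.

>>> {"fn": "carry_out", "kwargs": {
  "steps": [
    [[0, 0, 0, 0, 0, 0], [0, 0, 0, 0, 0, 0], [0, 0, 0, 0, 0, 0], [0, 0, 0, 0, 0, 0], [0, 0, 0, 0, 0, 0], [0, 0, 0, 0, 0, 0], [0, 0, 0, 0, 0, 0], [0, 0, 0, 0, 0, 0]]
  ],
  "hand": -1
}}

```text
time: 15.5
ee_pos: [0.5151, -0.1537, 0.054]
eef_rot: [0.538, 0.843, -0.0, -0.0]
ft_force: [-0.2, -0.6, 0.1]
width: 0.0708
grip_force: 0.0
```

>>> {"fn": "carry_out", "kwargs": {
  "steps": [
    [[0, 0, -1, 0, 0, 0], [0, 0, -4, 0, 0, 0], [0, 0, -8, 0, 0, 0], [0, 0, -11, 0, 0, 0], [0, 0, -12, 0, 0, 0], [0, 0, -12, 0, 0, 0], [0, 0, -12, 0, 0, 0]]
  ]
}}

```text
time: 16.08
ee_pos: [0.5152, -0.1538, 0.1744]
eef_rot: [0.538, 0.843, -0.0, 0.001]
ft_force: [-0.1, 0.6, 0.1]
width: 0.0871
grip_force: 0.0
```

```bash
python3 -c "
from h import *
P['tube']=(.5046,.2431,2.543)
s=r.read_state();print(s['ee_pos'],s['width'],s['time'])
go(P['tube'],s['ee_pos'][2])"
```

```text
[ 0.51519382 -0.15384839  0.1744086 ] 0.08712913662585625 16.0833
[ 3.646e+01  1.573e+01 -3.000e-02] [ 0.     0.001 -0.538]
```

>>> {"fn": "carry_out", "kwargs": {
  "steps": [
    [[3, 1.3, 0, 0, 0, -0.04], [7, 3, 0, 0, 0, -0.1], [11, 4.7, 0, 0, 0, -0.16], [14.6, 6.3, 0, 0, 0, -0.22], [18, 7.8, 0, 0, 0, -0.27], [21.6, 9.3, 0, 0, 0, -0.32], [25, 10.8, 0, 0, 0, -0.37], [28.6, 12.3, 0, 0, 0, -0.42], [32, 13.8, 0, 0, 0, -0.47], [35, 15.1, 0, 0, 0, -0.52], [36.5, 15.7, 0, 0, 0, -0.538], [36.5, 15.7, 0, 0, 0, -0.538], [36.5, 15.7, 0, 0, 0, -0.538], [36.5, 15.7, 0, 0, 0, -0.538]]
  ]
}}

```text
time: 17.25
ee_pos: [0.5039, 0.2421, 0.1728]
eef_rot: [0.296, 0.955, -0.001, -0.001]
ft_force: [0.2, -0.2, 0.2]
width: 0.0867
grip_force: 0.0
```

```bash
python3 -c "
from h import *
import cv2
P['tube']=(.5046,.2431,2.543)
go(P['tube'],.048)
p=r.camera_params('wrist'); i=r.camera('wrist')
for n,z in dict(bottle=.087,tube=.075).items(): print(n,proj(p,[P[n][0],P[n][1],z]))
cv2.imwrite('pics/w4.png',np.clip(i[:,:,::-1]*1.2,0,255).astype(np.uint8))
i=r.camera('top');cv2.imwrite('pics/top1.png',cv2.resize(np.clip(i[140:275,320:463,::-1]*1.6,0,255).astype(np.uint8),None,fx=4,fy=4))"
```

```text
[-1.000e-02  1.500e-01  1.248e+01] [-0.002 -0.001 -0.002]
bottle [317.15938615 119.44220306]
tube [318.83806467 196.93819765]
```

View pics/w4.png

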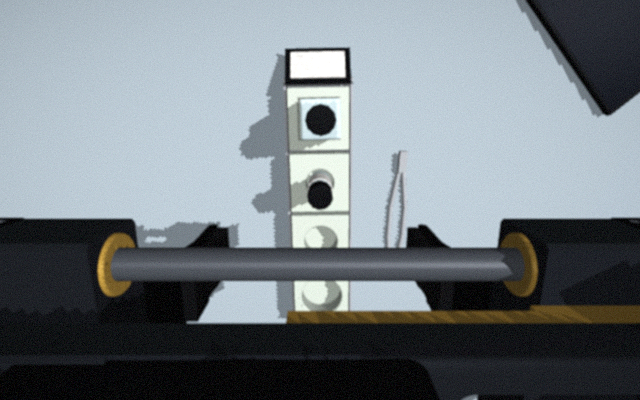

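View pics/top1.png

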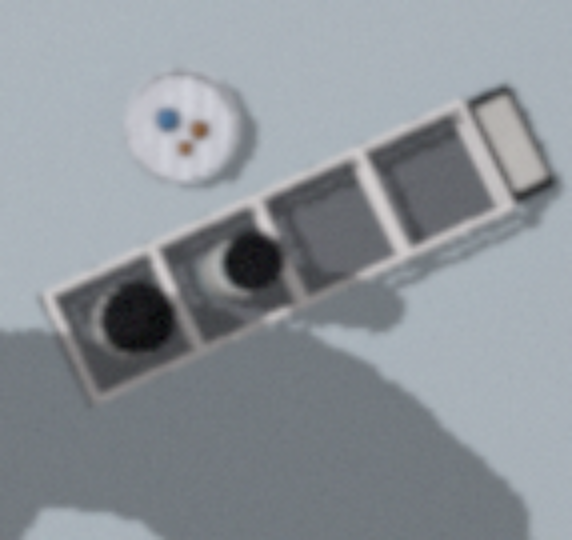

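The jar and vial are upright in cells 4 and 3. The tube cap is at (320,195), as predicted. Gripping the tube.

>>> {"fn": "carry_out", "kwargs": {
  "steps": [
    [[0.1, 0.1, 0.5, 0, 0, 0], [0.1, 0.1, 2, 0, 0, 0], [0.1, 0.1, 5, 0, 0, 0], [0.1, 0.1, 8, 0, 0, 0], [0.1, 0.1, 11, 0, 0, 0], [0.1, 0.1, 12.4, 0, 0, 0], [0.1, 0.1, 12.4, 0, 0, 0], [0.1, 0.1, 12.4, 0, 0, 0]]
  ]
}}

```text
time: 18.02
ee_pos: [0.5038, 0.2447, 0.0503]
eef_rot: [0.295, 0.955, -0.0, -0.0]
ft_force: [-0.5, 0.0, 0.2]
width: 0.0866
grip_force: 0.0
```

>>> {"fn": "carry_out", "kwargs": {
  "steps": [
    [[0, 0, 0, 0, 0, 0], [0, 0, 0, 0, 0, 0], [0, 0, 0, 0, 0, 0], [0, 0, 0, 0, 0, 0], [0, 0, 0, 0, 0, 0], [0, 0, 0, 0, 0, 0], [0, 0, 0, 0, 0, 0], [0, 0, 0, 0, 0, 0], [0, 0, 0, 0, 0, 0], [0, 0, 0, 0, 0, 0], [0, 0, 0, 0, 0, 0], [0, 0, 0, 0, 0, 0]]
  ],
  "hand": 1
}}

```text
time: 19.02
ee_pos: [0.5038, 0.2448, 0.05]
eef_rot: [0.295, 0.956, -0.0, -0.0]
ft_force: [0.1, -1.0, 0.1]
width: 0.0196
grip_force: 15.0
```

>>> {"fn": "carry_out", "kwargs": {
  "steps": [
    [[0, 0, -1, 0, 0, 0], [0, 0, -3, 0, 0, 0], [0, 0, -5, 0, 0, 0], [0, 0, -7.5, 0, 0, 0], [0, 0, -10, 0, 0, 0], [0, 0, -11.5, 0, 0, 0], [0, 0, -12, 0, 0, 0], [0, 0, -12, 0, 0, 0], [0, 0, -12, 0, 0, 0]]
  ]
}}

```text
time: 19.77
ee_pos: [0.5036, 0.2446, 0.1695]
eef_rot: [0.295, 0.956, -0.0, -0.0]
ft_force: [0.6, -0.0, -0.5]
width: 0.0196
grip_force: 15.0
```

```bash
python3 -c "
from h import *
s=r.read_state();print(s['ee_pos'],s['width'],s['time'])
go(C['tube'],s['ee_pos'][2])"
```

```text
[0.50358951 0.24457767 0.16951171] 0.01959772376965588 19.7667
[-2.820e+01 -3.518e+01  2.000e-02] [-0.001  0.     0.538]
```

>>> {"fn": "carry_out", "kwargs": {
  "steps": [
    [[-1.5, -1.9, 0, 0, 0, 0.03], [-3.5, -4.4, 0, 0, 0, 0.07], [-5.6, -7, 0, 0, 0, 0.11], [-7.6, -9.5, 0, 0, 0, 0.15], [-9.7, -12.1, 0, 0, 0, 0.19], [-11.8, -14.7, 0, 0, 0, 0.23], [-13.8, -17.2, 0, 0, 0, 0.26], [-15.9, -19.8, 0, 0, 0, 0.3], [-18, -22.4, 0, 0, 0, 0.34], [-20, -25, 0, 0, 0, 0.38], [-22, -27.5, 0, 0, 0, 0.42], [-24.2, -30.2, 0, 0, 0, 0.46], [-26.2, -32.7, 0, 0, 0, 0.5], [-27.7, -34.6, 0, 0, 0, 0.53], [-28.2, -35.3, 0, 0, 0, 0.538], [-28.2, -35.3, 0, 0, 0, 0.538], [-28.2, -35.3, 0, 0, 0, 0.538], [-28.2, -35.3, 0, 0, 0, 0.538]]
  ]
}}

```text
time: 21.27
ee_pos: [0.538, -0.2033, 0.1698]
eef_rot: [0.537, 0.844, 0.0, -0.0]
ft_force: [-0.0, -0.4, 0.1]
width: 0.0197
grip_force: 15.0
```

```bash
python3 -c "
from h import *
s=r.read_state();print(s['ee_pos'],s['width'],s['time'])
go(C['tube'],.044)"
```

```text
[ 0.53801896 -0.20334432  0.16981615] 0.019650147139081052 21.2667
[-0.16 -0.05 12.58] [ 0.    -0.001  0.003]
```

>>> {"fn": "carry_out", "kwargs": {
  "steps": [
    [[0, 0, 1, 0, 0, 0], [0, 0, 3, 0, 0, 0], [0, 0, 5.5, 0, 0, 0], [0, 0, 8, 0, 0, 0], [0, 0, 10, 0, 0, 0], [0, 0, 11, 0, 0, 0], [0, 0, 11.5, 0, 0, 0], [0, 0, 11.9, 0, 0, 0], [0, 0, 12.2, 0, 0, 0], [0, 0, 12.4, 0, 0, 0], [0, 0, 12.5, 0, 0, 0], [0, 0, 12.6, 0, 0, 0], [0, 0, 12.6, 0, 0, 0], [0, 0, 12.6, 0, 0, 0]]
  ]
}}

```text
time: 22.43
ee_pos: [0.538, -0.2058, 0.0444]
eef_rot: [0.538, 0.843, -0.0, 0.0]
ft_force: [0.3, 0.8, -0.8]
width: 0.0196
grip_force: 15.0
```

>>> {"fn": "carry_out", "kwargs": {
  "steps": [
    [[0, 0, 0.05, 0, 0, 0], [0, 0, 0.1, 0, 0, 0], [0, 0, 0.1, 0, 0, 0]]
  ]
}}

```text
time: 22.68
ee_pos: [0.5382, -0.206, 0.0439]
eef_rot: [0.538, 0.843, -0.0, 0.001]
ft_force: [-2.0, 0.4, 6.5]
width: 0.0197
grip_force: 15.0
```

>>> {"fn": "carry_out", "kwargs": {
  "steps": [
    [[0, 0, 0, 0, 0, 0], [0, 0, 0, 0, 0, 0], [0, 0, 0, 0, 0, 0], [0, 0, 0, 0, 0, 0], [0, 0, 0, 0, 0, 0], [0, 0, 0, 0, 0, 0], [0, 0, 0, 0, 0, 0], [0, 0, 0, 0, 0, 0]]
  ],
  "hand": -1
}}

```text
time: 23.35
ee_pos: [0.5378, -0.2057, 0.043]
eef_rot: [0.538, 0.843, -0.0, 0.0]
ft_force: [0.2, -0.1, -0.3]
width: 0.0648
grip_force: 0.0
```

>>> {"fn": "carry_out", "kwargs": {
  "steps": [
    [[0, 0, -1, 0, 0, 0], [0, 0, -4, 0, 0, 0], [0, 0, -8, 0, 0, 0], [0, 0, -12, 0, 0, 0], [0, 0, -13, 0, 0, 0], [0, 0, -13, 0, 0, 0], [0, 0, -13, 0, 0, 0]]
  ]
}}

```text
time: 23.93
ee_pos: [0.5381, -0.2058, 0.1741]
eef_rot: [0.538, 0.843, -0.0, 0.001]
ft_force: [0.2, 0.7, -0.4]
width: 0.087
grip_force: 0.0
```

```bash
python3 -c "
from h import *
P['bottle']=(.457,.2766,2.543)
s=r.read_state();print(s['ee_pos'],s['width'],s['time'])
go(P['bottle'],s['ee_pos'][2])"
```

```text
[ 0.53810409 -0.20584094  0.17407331] 0.08703148041798077 23.9333
[47.18 12.93 -0.06] [ 0.001  0.002 -0.538]
```

>>> {"fn": "carry_out", "kwargs": {
  "steps": [
    [[3, 0.8, 0, 0, 0, -0.03], [7, 1.9, 0, 0, 0, -0.08], [11, 3, 0, 0, 0, -0.13], [15, 4.1, 0, 0, 0, -0.17], [19, 5.2, 0, 0, 0, -0.22], [23, 6.3, 0, 0, 0, -0.26], [27, 7.4, 0, 0, 0, -0.31], [31, 8.5, 0, 0, 0, -0.35], [35, 9.6, 0, 0, 0, -0.4], [39, 10.7, 0, 0, 0, -0.44], [43, 11.8, 0, 0, 0, -0.49], [46, 12.6, 0, 0, 0, -0.52], [47.2, 12.9, 0, 0, 0, -0.538], [47.2, 12.9, 0, 0, 0, -0.538], [47.2, 12.9, 0, 0, 0, -0.538], [47.2, 12.9, 0, 0, 0, -0.538]]
  ]
}}

```text
time: 25.27
ee_pos: [0.4567, 0.2751, 0.1722]
eef_rot: [0.296, 0.955, -0.001, -0.0]
ft_force: [0.5, -0.6, 1.0]
width: 0.0865
grip_force: 0.0
```

```bash
python3 -c "
from h import *
import cv2
P['bottle']=(.457,.2766,2.543)
go(P['bottle'],.047)
p=r.camera_params('wrist'); i=r.camera('wrist')
print(proj(p,[*P['bottle'][:2],.087]))
cv2.imwrite('pics/w5.png',cv2.resize(np.clip(i[100:260,220:440,::-1]*1.2,0,255).astype(np.uint8),None,fx=3,fy=3))"
```

```text
[ 0.06  0.17 12.52] [-0.002 -0.    -0.002]
[319.16171752 200.19142087]
```

View pics/w5.png

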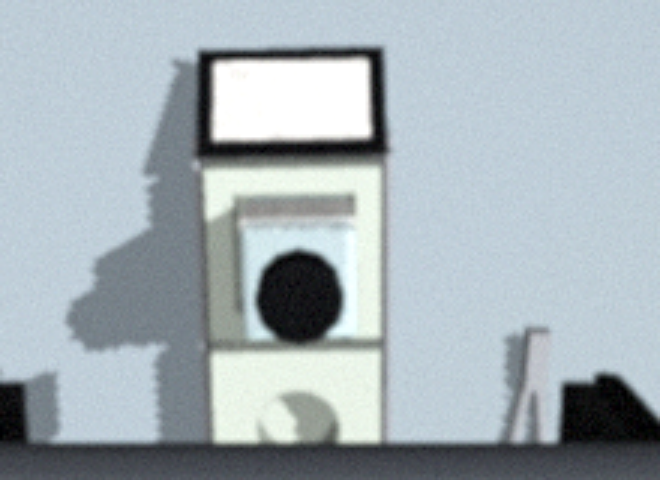

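The bottle cap is at (320,199), against (319,200) predicted, and its sides are square to the tool. Gripping.

>>> {"fn": "carry_out", "kwargs": {
  "steps": [
    [[0.05, 0.05, 0.5, 0, 0, 0], [0.05, 0.05, 2, 0, 0, 0], [0.05, 0.05, 5, 0, 0, 0], [0.05, 0.05, 8, 0, 0, 0], [0.05, 0.05, 11, 0, 0, 0], [0.05, 0.05, 12.5, 0, 0, 0], [0.05, 0.05, 12.5, 0, 0, 0], [0.05, 0.05, 12.5, 0, 0, 0]]
  ]
}}

```text
time: 25.98
ee_pos: [0.4561, 0.2767, 0.0477]
eef_rot: [0.295, 0.955, -0.0, -0.001]
ft_force: [-0.5, -0.9, 1.0]
width: 0.0871
grip_force: 0.0
```

>>> {"fn": "carry_out", "kwargs": {
  "steps": [
    [[0, 0, 0, 0, 0, 0], [0, 0, 0, 0, 0, 0], [0, 0, 0, 0, 0, 0], [0, 0, 0, 0, 0, 0], [0, 0, 0, 0, 0, 0], [0, 0, 0, 0, 0, 0], [0, 0, 0, 0, 0, 0], [0, 0, 0, 0, 0, 0], [0, 0, 0, 0, 0, 0], [0, 0, 0, 0, 0, 0], [0, 0, 0, 0, 0, 0]]
  ],
  "hand": 1,
  "squeeze": 18
}}

```text
time: 26.9
ee_pos: [0.4562, 0.2775, 0.048]
eef_rot: [0.295, 0.956, -0.0, -0.0]
ft_force: [-0.5, 0.4, -0.2]
width: 0.0301
grip_force: 17.9
```

>>> {"fn": "carry_out", "kwargs": {
  "steps": [
    [[0, 0, -1, 0, 0, 0], [0, 0, -3, 0, 0, 0], [0, 0, -5, 0, 0, 0], [0, 0, -7.5, 0, 0, 0], [0, 0, -10, 0, 0, 0], [0, 0, -11.5, 0, 0, 0], [0, 0, -12, 0, 0, 0], [0, 0, -12, 0, 0, 0], [0, 0, -12, 0, 0, 0]]
  ]
}}

```text
time: 27.65
ee_pos: [0.456, 0.2772, 0.1675]
eef_rot: [0.295, 0.956, -0.0, -0.0]
ft_force: [-0.2, -1.0, -1.8]
width: 0.0299
grip_force: 17.9
```

```bash
python3 -c "
from h import *
s=r.read_state();print(s['ee_pos'],s['width'],s['time'])
go(C['bottle'],s['ee_pos'][2])"
```

```text
[0.45600754 0.27716452 0.16750067] 0.02987575827599658 27.65
[-3.877e+01 -3.805e+01  3.000e-02] [-0.001  0.     0.538]
```

>>> {"fn": "carry_out", "kwargs": {
  "steps": [
    [[-1.5, -1.5, 0, 0, 0, 0.02], [-3.9, -3.8, 0, 0, 0, 0.05], [-6.3, -6.2, 0, 0, 0, 0.09], [-8.7, -8.5, 0, 0, 0, 0.12], [-11.1, -10.9, 0, 0, 0, 0.15], [-13.5, -13.3, 0, 0, 0, 0.19], [-15.9, -15.6, 0, 0, 0, 0.22], [-18.3, -18, 0, 0, 0, 0.25], [-20.7, -20.3, 0, 0, 0, 0.29], [-23.1, -22.7, 0, 0, 0, 0.32], [-25.5, -25, 0, 0, 0, 0.35], [-27.9, -27.4, 0, 0, 0, 0.39], [-30.3, -29.8, 0, 0, 0, 0.42], [-32.7, -32.1, 0, 0, 0, 0.45], [-35.1, -34.5, 0, 0, 0, 0.49], [-37.3, -36.6, 0, 0, 0, 0.52], [-38.8, -38.1, 0, 0, 0, 0.538], [-38.8, -38.1, 0, 0, 0, 0.538], [-38.8, -38.1, 0, 0, 0, 0.538], [-38.8, -38.1, 0, 0, 0, 0.538]]
  ]
}}

```text
time: 29.32
ee_pos: [0.5616, -0.2547, 0.1668]
eef_rot: [0.538, 0.843, 0.0, -0.001]
ft_force: [-0.7, 0.9, -1.5]
width: 0.0301
grip_force: 17.9
```

```bash
python3 -c "
from h import *
s=r.read_state();print(s['ee_pos'],s['width'],s['time'])
go(C['bottle'],.042)"
```

```text
[ 0.5615847  -0.25465241  0.16677183] 0.03011095730555831 29.3167
[-0.13 -0.02 12.48] [-0.001 -0.002  0.001]
```

>>> {"fn": "carry_out", "kwargs": {
  "steps": [
    [[0, 0, 1, 0, 0, 0], [0, 0, 3, 0, 0, 0], [0, 0, 5.5, 0, 0, 0], [0, 0, 8, 0, 0, 0], [0, 0, 10, 0, 0, 0], [0, 0, 11, 0, 0, 0], [0, 0, 11.5, 0, 0, 0], [0, 0, 11.9, 0, 0, 0], [0, 0, 12.2, 0, 0, 0], [0, 0, 12.4, 0, 0, 0], [0, 0, 12.5, 0, 0, 0], [0, 0, 12.5, 0, 0, 0], [0, 0, 12.5, 0, 0, 0]]
  ]
}}

```text
time: 30.4
ee_pos: [0.5622, -0.2561, 0.0436]
eef_rot: [0.538, 0.843, -0.0, 0.0]
ft_force: [-0.5, -0.7, -0.5]
width: 0.0298
grip_force: 17.9
```

>>> {"fn": "carry_out", "kwargs": {
  "steps": [
    [[0, 0, 0.05, 0, 0, 0], [0, 0, 0.1, 0, 0, 0], [0, 0, 0.1, 0, 0, 0]]
  ]
}}

```text
time: 30.65
ee_pos: [0.562, -0.256, 0.0421]
eef_rot: [0.538, 0.843, -0.0, 0.0]
ft_force: [-0.1, 0.6, -1.2]
width: 0.0295
grip_force: 17.9
```

>>> {"fn": "carry_out", "kwargs": {
  "steps": [
    [[0, 0, 0.05, 0, 0, 0], [0, 0, 0.1, 0, 0, 0], [0, 0, 0.1, 0, 0, 0]]
  ]
}}

```text
time: 30.9
ee_pos: [0.5621, -0.256, 0.042]
eef_rot: [0.538, 0.843, -0.0, 0.0]
ft_force: [-4.2, 1.8, 8.5]
width: 0.03
grip_force: 17.9
```

>>> {"fn": "carry_out", "kwargs": {
  "steps": [
    [[0, 0, 0, 0, 0, 0], [0, 0, 0, 0, 0, 0], [0, 0, 0, 0, 0, 0], [0, 0, 0, 0, 0, 0], [0, 0, 0, 0, 0, 0], [0, 0, 0, 0, 0, 0], [0, 0, 0, 0, 0, 0], [0, 0, 0, 0, 0, 0]]
  ],
  "hand": -1
}}

```text
time: 31.57
ee_pos: [0.562, -0.2559, 0.041]
eef_rot: [0.538, 0.843, -0.0, 0.0]
ft_force: [-0.2, 0.4, -0.9]
width: 0.0752
grip_force: 0.0
```

>>> {"fn": "carry_out", "kwargs": {
  "steps": [
    [[0, 0, -1, 0, 0, 0], [0, 0, -4, 0, 0, 0], [0, 0, -8, 0, 0, 0], [0, 0, -12, 0, 0, 0], [0, 0, -15, 0, 0, 0], [0, 0, -15, 0, 0, 0], [15, 15, -15, 0, 0, 0], [15, 15, -15, 0, 0, 0], [15, 15, -15, 0, 0, 0], [15, 15, -15, 0, 0, 0], [15, 15, -15, 0, 0, 0], [15, 15, -15, 0, 0, 0], [15, 15, -15, 0, 0, 0], [15, 15, -15, 0, 0, 0]]
  ]
}}

```text
time: 32.73
ee_pos: [0.635, -0.0567, 0.1912]
eef_rot: [0.538, 0.843, -0.0, 0.0]
ft_force: [-0.1, -1.0, 0.0]
width: 0.0867
grip_force: 0.0
```

```bash
python3 -c "
from h import *
import cv2
i=r.camera('top');j=r.camera('scene')
f=lambda a:cv2.resize(np.clip(a[:,:,::-1]*1.6,0,255).astype(np.uint8),(399,399))
cv2.imwrite('pics/end.png',np.hstack([f(i[140:280,325:465]),f(j[140:280,150:290])]))
q=r.camera_params('top')
for n,z in dict(bottle=.081,tube=.069,vial=.098,jar=.063).items(): print(n,(proj(q,[*C[n][:2],z])-[325,140])*2.85)
"
```

```text
bottle [320.71827003 114.79307199]
tube [238.25231536 152.94025941]
vial [169.17963984 184.90035457]
jar [ 81.47296621 225.55383655]
```

View pics/end.png

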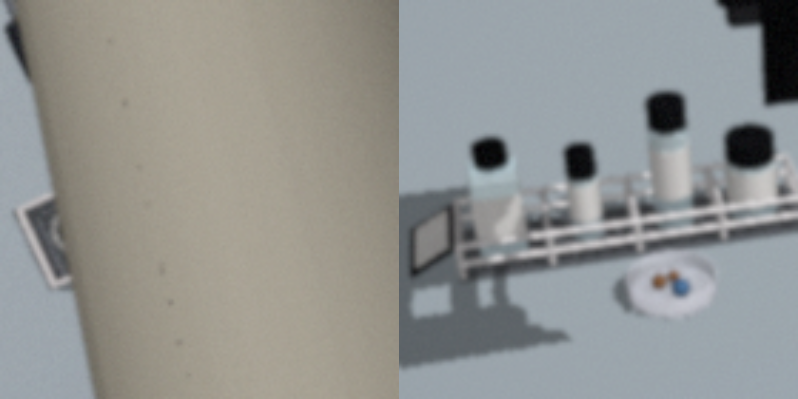

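The scene crop shows bottle (490,195), tube (580,185), vial (667,150) and jar (750,165). All four stand upright, one per cell, counted from the label at left, and the arm is clear of them.

```bash
python3 -c "
from bench import r
print(r.close_job())"
```

```text
the job is handed in; nothing more can be done
None
```

All four samples stand upright in the wire rack in list order from its label end (bottle, tube, vial, jar), and the job is handed in at about 33 s; no verdict was returned.

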